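# Check the oblong locating pin of the weld fixture

### The arm

A 6-joint arm with a two-finger parallel gripper is mounted at the origin on the work surface. World frame = base frame: x ahead of the robot, y to its left, z up, the work surface at z = 0. Lengths are in mm, angles in degrees, forces in N, time in s.
With the tool pointing down it reaches from about 350 to 800 mm from the base axis. Payload 7.3 kg.
Tool frame: the origin (TCP) lies at the very end of the fingers, on their centre line; the grasp point (between the pads) lies 19 mm behind it; z points along the fingers, y is the direction in which the jaws open and shut (so a half turn about z gives the same grasp; the last joint's range is limited). The gripper opens to 85 mm and grips with 20 to 120 N. Pads are 22 mm wide; open, the fingers measure 114 mm over their backs; the gripper's body (76 mm by 85 mm) begins 54 mm behind the grasp point. The pads swing forward as they close: fully open they stand 13 mm farther back than shut.
Start: joints at [68.125, 19.595, 87.324, -0, 73.075, -8.365], TCP at [122.634, 510.495, 231.322] pointing down, gripper open.
Joint ranges: [-145.02, 145.02], [-44.19, 115.74], [2.07, 154.8], [-57.11, 237.11], [16.16, 152.29], [-177.93, 177.93]. Speed limits (degrees/s): [147.25, 147.25, 180, 180, 180, 180].

### API

Orientations are given as [roll, pitch, yaw] about the fixed x, y, z axes, in that order (R = Rz(yaw) Ry(pitch) Rx(roll)).
In Python, from bench import * gives the robot as it stands.
- The arm moves only by the tool servo_tool, never from a script. Its argument "commands" is a list of rows, each an object of numbers: "tx", "ty", "tz": the shift along the tool's x, y, z in cm; "wx", "wy", "wz": the turn, a rotation vector about the tool's x, y, z in degrees; "hand": the opening, from 0 (shut) to 1 (fully open). In form: [{"tx": .., "ty": .., "tz": .., "wx": .., "wy": .., "wz": .., "hand": ..}, ...]. A call has 1 to 20 rows; each row is the pose to reach, as a shift and turn from the pose measured when the call began, along the tool's axes at that moment; what a row does not reach only later rows make up. A row lasts 1/8 s, in which the tool goes at most 62.5 mm and 10.7 degrees, less where a joint would pass 70% of its speed; a pose out of reach is approached as far as the arm can. A call with a gripper value outside its range is refused whole. The fingers move at their own pace and stop on an object; "newtons" is the grip in N (left out, the last holds). Time passes only in rows, so rows that repeat a pose let the fingers close. It gives the time, the measured TCP pose, the force and the opening at its end, in the units of the state.
- read_state(): the state, without advancing time (a new reading comes with each control period).
- camera(name): name is "scene" or "top" or "wrist"; returns (picture, depth): 384x512x3 uint8, red, green, blue; 384x512 float32, mm along the optical axis (not along the pixel's ray), 0 where there is no reading.
- camera_model(name): a dict with "fx", "fy", "cx", "cy" (pixels), "k1" (the pictures are not rectified: a ray, as slopes to the right and down, at radius r is drawn at 1 + k1 r^2 times it, then the intrinsics apply), "R" (3x3) and "t" (3): a world point X has camera coordinates R X + t; the wrist camera has in their place "tool_from_camera" (4x4, takes a point from camera to tool coordinates, whose origin is the TCP and whose axes are the flange's). Camera axes: x right, y down, z forward; pixel columns grow to the right and rows downward; lengths in mm; the calibration is good to about 2 mm. A picture is of the moment at which its call begins: read the wrist's pose just before it. camera_model takes no time and is no camera call.
- hand_in(): hands the job in, once; it reports no verdict.
Trained networks look in the newest picture that a camera, given by its name, has taken for a name from the list of things; names that differ only in an ending like _2 or _b are one class to them, and where a whole thing is asked for, a point or a joint stands for the part that bears it (a point fixed in the world has none). Each returns a list of dicts, best first, with "score" (0 to 1); they miss things now and then, are a little off and sometimes report something else, mostly with a low value. They report only what shows in the picture. A call takes as long as a camera call.
- boxes_of(camera, label): "box" ([left, top, right, bottom] in pixels, round what is visible of it).
- silhouettes(camera, label): "pixels" (384x512 bool, what is visible of it) and "box" ([left, top, right, bottom] in pixels, round what is visible of it).
- landmark_of(camera, label): "uv" ([column, row] in pixels: a listed point, or the origin of a listed thing).
The state is a dict: "clock": time; "joint_pos": joint angles; "dq": joint speeds; "tau": joint torques, N m; "ee_pos": TCP position; "tool_rot": TCP orientation; "ft_force": force on the tool from outside, world axes, zero at the start; "ft_torque": the same for the moment, N m; "grip_width": finger opening in mm.
Only numpy, scipy, OpenCV 4.12 (cv2) and the standard library are available. Lean on these libraries where they do the work, as an engineer would, in place of code of your own. Each camera call takes 0.05 s, during which the arm holds its last target. There are 200 camera calls.

### The job

Before the next part is loaded, check that spatter has not jammed the oblong-headed spring pin on the weld fixture: press it gently well down on its spring with the fingertips, hold it down for about a second, then let it spring back up and withdraw well clear above it. Do not touch the other four pins, and do not shift or pick up any of the loose parts and tools.

Things in the scene. Friction and masses are not known exactly. Their poses are not given: they have to be found in the camera images.
- fixture: the weld fixture: dark steel plate 270 x 270 x 20 mm, fixed to the bench; origin at the centre of its underside, z up, so its top face is 20 mm higher. On it stand five steel pin units, one at its centre and four at x, y = +/-75 mm; which pin stands where varies. Three small loose workpieces also lie on it between the pins
- oblong_unit: fixed steel bush (34 mm across, 12 mm high) of the oblong-headed spring pin; origin on the plate's top face on the pin's axis, z up. Its pin has a flat oblong head 60 mm (along x) x 16 mm (along y) x 8 mm thick, the only head that is long and narrow
- oblong_top (a point): centre of the flat upper face of the oblong head, 45 mm above the plate's top face when the pin is up; moves with the pin
- oblong_pin (a joint): how far the oblong-headed pin is pressed down (m): 0 up, 0.014 at its bottom stop. Spring: it starts to give at about 2 N, needs 300 N/m more (about 5 N at 10 mm, 6 N at the stop) and springs up when let go
- square_unit: fixed bush and spring pin with a flat square head 34 x 34 mm, its top 45 mm above the plate's top face; origin on the plate's top face on the pin's axis. To be left alone
- square_pin (a joint): how far that pin is pressed down (m): 0 up, 0.014 bottom; same spring as the oblong one
- disc_unit: fixed bush and spring pin with a flat round head 36 mm across, its top 45 mm above the plate's top face; origin on the plate's top face on the pin's axis. To be left alone
- disc_pin (a joint): how far that pin is pressed down (m): 0 up, 0.014 bottom; same spring as the oblong one
- thin_unit: fixed bush and spring pin with a flat round head only 14 mm across, its top 45 mm above the plate's top face; origin on the plate's top face on the pin's axis. To be left alone
- thin_pin (a joint): how far that pin is pressed down (m): 0 up, 0.014 bottom; same spring as the oblong one
- cone_unit: fixed bush and spring pin with a round head 32 mm across tapering upward to a blunt 6 mm tip, its top 45 mm above the plate's top face; origin on the plate's top face on the pin's axis. To be left alone
- cone_pin (a joint): how far that pin is pressed down (m): 0 up, 0.014 bottom; same spring as the oblong one
- pipe_stub: loose steel pipe stub standing on end on the fixture, 33 mm across, 42 mm high; origin at the centre of its underside. Leave alone
- flange: loose steel flange ring lying on the fixture, 38 mm across, 12 mm high; origin at the centre of its underside. Leave alone
- angle_cleat: loose steel angle on the fixture, base 30 x 34 mm, 30 mm high; origin at the centre of its underside. Leave alone
- hammer: loose hammer lying on the bench to the robot's left. Leave alone
- brush: loose brush lying on the bench to the robot's right. Leave alone
- spray_can: loose aluminium spray can, 56 mm across, 160 mm high, standing on the bench to the left; origin at the centre of its underside. Leave alone
- magnet_square: loose triangular magnet frame lying on the bench to the right, 90 x 90 x 16 mm. Leave alone

How it is judged:
By the outcome, as a careful person would: the job done as asked, in the order asked, and still so for the second after the job is handed in, with the robot touching nothing.
It also fails if it takes over 29 s, if anything falls off the work surface, if the arm or the gripper's body presses on something with over 40 N, if the wrist force passes 120 N, or if a joint passes its speed limit or range.

## Working session

There is one attempt and no reset: what is moved stays moved. The work goes in short steps, Python scripts to look and compute and a tool call to move; the robot and the scene stay as the last step left them, time stands still between calls to the robot, and variables do not carry over. Pictures are saved under pics/ and viewed, about 8 in all and at most 12, crops included, and the job is handed in when it is done.

Besides the shell and the picture viewer there is one more tool, called as name(argument=value, ...), one argument or row to a line, values as JSON. servo_tool: Moves the arm, as the interface text tells. Its arguments: {"type":"object","properties":{"commands":{"type":"array","items":{"type":"object","properties":{"tx":{"type":"number"},"ty":{"type":"number"},"tz":{"type":"number"},"wx":{"type":"number"},"wy":{"type":"number"},"wz":{"type":"number"},"hand":{"type":"number"}}}},"newtons":{"type":"number"}},"required":["commands"]}

```bash
mkdir -p pics; cat > h.py <<'E'
from bench import *
import numpy as np, cv2
def world(cam,uv,d,state=None):
    m=camera_model(cam)
    K=np.array([[m['fx'],0,m['cx']],[0,m['fy'],m['cy']],[0,0,1.]])
    p=cv2.undistortPoints(np.array(uv,float).reshape(-1,1,2),K,np.array([m['k1'],0,0,0.]))[:,0]
    P=np.c_[p,np.ones(len(p))]*np.asarray(d,float).reshape(-1,1)
    if 'R' in m: return (P-np.array(m['t']))@np.array(m['R'])
    T=np.array(m['tool_from_camera']); P=P@T[:3,:3].T+T[:3,3]
    from scipy.spatial.transform import Rotation as Ro
    return Ro.from_euler('xyz',state['tool_rot'],degrees=True).apply(P)+state['ee_pos']
def sil(cam,label,depth,st=None):
    r=silhouettes(cam,label)
    if not r: return None
    r=r[0]; v,u=np.nonzero(r['pixels']&(depth>0))
    return r['score'],r['box'],world(cam,np.c_[u,v],depth[v,u],st)
E
python3 - <<'E'
from h import *
print(read_state())
for c in ['top','scene']:
    im,d=camera(c); cv2.imwrite(f'pics/{c}1.png',im[:,:,::-1])
    for l in ['oblong_top','oblong_unit','square_unit','disc_unit','thin_unit','cone_unit','pipe_stub']:
        r=sil(c,l,d); k=landmark_of(c,l)
        if r is None: print(c,l,None);continue
        P=r[2]; top=P[P[:,2]>np.percentile(P[:,2],95)-5]
        print(c,l,r[0],r[1],np.round(np.median(top,0)),np.round(top.min(0)),np.round(top.max(0)),[ (x['score'],x['uv']) for x in k[:2]])
E
```

```text
{'clock': 0.0, 'joint_pos': array([ 6.81236661e+01,  1.96376963e+01,  8.73754220e+01, -1.35147693e-03,
        7.30740753e+01, -8.36603953e+00]), 'dq': array([-0.04313481, -0.04873861,  0.07144417,  0.04611428,  0.09014281,
        0.07744919]), 'tau': array([ 2.49651930e-03, -4.33702004e+01, -2.46009314e+01, -8.16274996e-05,
        8.03331204e-03, -3.38334246e-05]), 'ee_pos': array([122.49901649, 510.11411292, 230.625555  ]), 'tool_rot': array([-1.79913546e+02, -1.14077976e-02,  1.66490092e+02]), 'ft_force': array([-0.71414748, -0.04845984, -0.04399391]), 'ft_torque': array([ 0.0087712 ,  0.02302902, -0.01490735]), 'grip_width': 85.26895645824821}
top oblong_top 0.64 [259.9, 147.9, 263.8, 162.6] [664. -22.  66.] [636. -32.  65.] [689. -18.  70.] [(0.47, [263.7, 158.1])]
top oblong_unit 0.69 [256.7, 148.6, 268.0, 162.7] [660. -24.  66.] [632. -35.  63.] [688. -12.  70.] [(0.68, [260.3, 157.8]), (0.48, [366.8, 226.1])]
top square_unit 0.4 [216.2, 200.9, 226.3, 209.6] [495. 101.  66.] [478.  83.  64.] [510. 118.  73.] [(0.65, [222.3, 206.7]), (0.37, [242.1, 181.0])]
top disc_unit 0.57
[... 711 characters left out ...]
2.] [693. -11.  69.] [(0.5, [249.9, 236.4])]
scene square_unit 0.77 [268.7, 170.1, 281.5, 187.4] [493. 102.  65.] [472.  85.  62.] [512. 121.  70.] [(0.65, [274.9, 183.9])]
scene disc_unit 0.72 [293.4, 204.3, 305.2, 225.4] [641. 126.  65.] [621. 109.  62.] [657. 142.  68.] [(0.75, [293.9, 222.4])]
scene thin_unit 0.67 [369.7, 158.1, 404.5, 213.6] [652. 370. 160.] [623. 346. 155.] [677. 396. 164.] [(0.58, [262.6, 209.9]), (0.31, [249.4, 191.0])]
scene cone_unit 0.74 [220.1, 187.6, 232.5, 207.5] [517. -45.  60.] [507. -57.  57.] [534. -33.  66.] [(0.52, [227.7, 200.4])]
scene pipe_stub 0.79 [273.7, 216.0, 284.4, 236.4] [665.  56.  61.] [643.  41.  58.] [678.  73.  64.] [(0.81, [277.4, 233.0])]
```

View pics/top1.png

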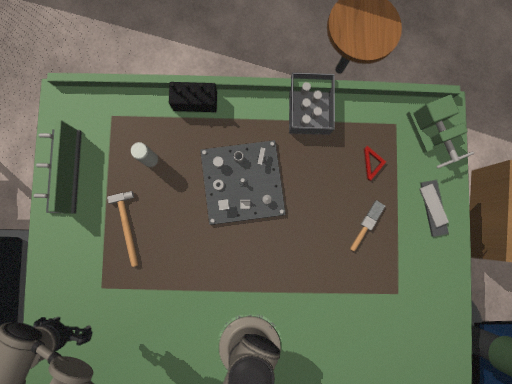

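View pics/scene1.png

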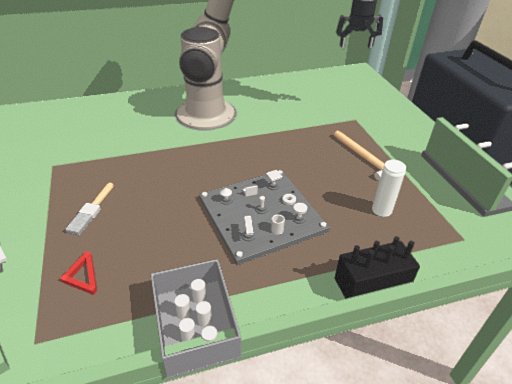

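The top view shows the fixture at about (243,182). The long narrow head is at about (262,156), with the pipe stub at (238,156), the disc at (218,161) and the thin pin in the centre at (242,181). The scene view agrees, with the oblong head at (249,224). Both cameras put the oblong head at about (664,-23,65). I'll move above it with the fingers shut.

servo_tool(
  commands=[
    {"tx": -2, "ty": -1.3, "tz": 0, "wz": 2, "hand": 0},
    {"tx": -6, "ty": -4, "tz": 0, "wz": 7, "hand": 0},
    {"tx": -11, "ty": -7, "tz": 0, "wz": 12, "hand": 0},
    {"tx": -16, "ty": -10, "tz": 0, "wz": 18, "hand": 0},
    {"tx": -21, "ty": -13.3, "tz": 0, "wz": 23, "hand": 0},
    {"tx": -26, "ty": -16.5, "tz": 0, "wz": 29, "hand": 0},
    {"tx": -31, "ty": -19.7, "tz": 0, "wz": 34, "hand": 0},
    {"tx": -36, "ty": -23, "tz": 0, "wz": 40, "hand": 0},
    {"tx": -41, "ty": -26, "tz": 0.5, "wz": 45, "hand": 0},
    {"tx": -46, "ty": -29, "tz": 1, "wz": 51, "hand": 0},
    {"tx": -51, "ty": -32.4, "tz": 1.5, "wz": 56, "hand": 0},
    {"tx": -56, "ty": -35.6, "tz": 2, "wz": 62, "hand": 0},
    {"tx": -60, "ty": -38, "tz": 2, "wz": 66, "hand": 0},
    {"tx": -62.7, "ty": -39.8, "tz": 2, "wz": 68, "hand": 0},
    {"tx": -62.7, "ty": -39.8, "tz": 2, "wz": 68, "hand": 0},
    {"tx": -62.7, "ty": -39.8, "tz": 2, "wz": 68, "hand": 0},
  ],
)

```text
schema error: expected keys tx, ty, tz, wx, wy, wz, hand
```

```bash
python3 - <<'E'
from h import *
st=read_state(); im,d=camera('wrist'); cv2.imwrite('pics/w1.png',im[:,:,::-1])
print(st['ee_pos'],st['tool_rot'],st['grip_width'],st['ft_force'],st['clock'])
print(camera_model('wrist')['tool_from_camera'])
for l in ['oblong_top','oblong_unit','thin_unit','disc_unit','square_unit','cone_unit','pipe_stub']:
    r=sil('wrist',l,d,st); 
    if r is None: print(l,None);continue
    P=r[2]; top=P[P[:,2]>np.percentile(P[:,2],90)-5]
    print(l,r[0],np.round(r[1]),np.round((top.min(0)+top.max(0))/2,1),np.round(np.median(top,0)),cv2.minAreaRect(top[:,:2].astype(np.float32)))
print([(k['score'],k['uv']) for k in landmark_of('wrist','oblong_top')])
E
```

```text
[122.62862038 510.49989472 231.34201747] [ 1.79993173e+02 -2.76256341e-04  1.66491002e+02] 85.4035937328802 [-0.0579888  -0.45830427 -0.81776979] 1.5
[[ 6.96161565e-04 -9.62931894e-01 -2.69743737e-01  6.69556202e+01]
 [ 9.99999726e-01  7.38515297e-04 -5.55288473e-05 -3.09922463e-01]
 [ 2.52680374e-04 -2.69743624e-01  9.62932144e-01 -1.42218724e+02]
 [ 0.00000000e+00  0.00000000e+00  0.00000000e+00  1.00000000e+00]]
oblong_top None
oblong_unit None
thin_unit None
disc_unit None
square_unit None
cone_unit None
pipe_stub None
[]
```

View pics/w1.png

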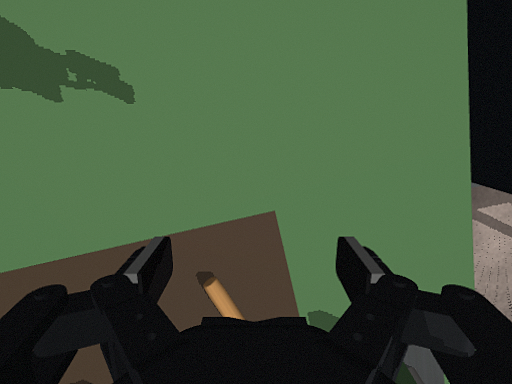

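The move was refused because every row needs all the keys. The wrist view shows only bare bench, a corner of the mat and the hammer handle. I'll resend with all keys.

servo_tool(
  commands=[
    {"tx": -2, "ty": -1.3, "tz": 0, "wx": 0, "wy": 0, "wz": 2, "hand": 0},
    {"tx": -6, "ty": -4, "tz": 0, "wx": 0, "wy": 0, "wz": 7, "hand": 0},
    {"tx": -11, "ty": -7, "tz": 0, "wx": 0, "wy": 0, "wz": 12, "hand": 0},
    {"tx": -16, "ty": -10, "tz": 0, "wx": 0, "wy": 0, "wz": 18, "hand": 0},
    {"tx": -21, "ty": -13.3, "tz": 0, "wx": 0, "wy": 0, "wz": 23, "hand": 0},
    {"tx": -26, "ty": -16.5, "tz": 0, "wx": 0, "wy": 0, "wz": 29, "hand": 0},
    {"tx": -31, "ty": -19.7, "tz": 0, "wx": 0, "wy": 0, "wz": 34, "hand": 0},
    {"tx": -36, "ty": -23, "tz": 0, "wx": 0, "wy": 0, "wz": 40, "hand": 0},
    {"tx": -41, "ty": -26, "tz": 0.5, "wx": 0, "wy": 0, "wz": 45, "hand": 0},
    {"tx": -46, "ty": -29, "tz": 1, "wx": 0, "wy": 0, "wz": 51, "hand": 0},
    {"tx": -51, "ty": -32.4, "tz": 1.5, "wx": 0, "wy": 0, "wz": 56, "hand": 0},
    {"tx": -56, "ty": -35.6, "tz": 2, "wx": 0, "wy": 0, "wz": 62, "hand": 0},
    {"tx": -60, "ty": -38, "tz": 2, "wx": 0, "wy": 0, "wz": 66, "hand": 0},
    {"tx": -62.7, "ty": -39.8, "tz": 2, "wx": 0, "wy": 0, "wz": 68, "hand": 0},
    {"tx": -62.7, "ty": -39.8, "tz": 2, "wx": 0, "wy": 0, "wz": 68, "hand": 0},
    {"tx": -62.7, "ty": -39.8, "tz": 2, "wx": 0, "wy": 0, "wz": 68, "hand": 0},
  ],
)

```text
clock: 3.95
ee_pos: [638.7, -22.4, 211.0]
tool_rot: [-180.0, -0.0, 98.5]
ft_force: [0.5, 1.0, -0.9]
grip_width: 0.1
```

```bash
cat > look.py <<'E'
from h import *
import sys
st=read_state(); im,d=camera('wrist'); cv2.imwrite(f'pics/{sys.argv[1]}.png',im[:,:,::-1])
print(st['ee_pos'],st['tool_rot'],st['grip_width'],st['ft_force'],st['clock'])
for l in ['oblong_top','oblong_unit','thin_unit','pipe_stub','cone_unit']:
    r=sil('wrist',l,d,st); 
    if r is None: print(l,None);continue
    P=r[2]; top=P[P[:,2]>np.percentile(P[:,2],90)-5]
    print(l,r[0],np.round(r[1]),np.round((top.min(0)+top.max(0))/2,1),np.round(np.median(top,0)),cv2.minAreaRect(top[:,:2].astype(np.float32)))
print([(k['score'],k['uv'],world('wrist',k['uv'],d[int(k['uv'][1]),int(k['uv'][0])],st)) for k in landmark_of('wrist','oblong_top')])
E
python3 look.py w2
```

```text
[638.74894981 -22.38657421 211.03297168] [-1.79953607e+02 -4.02075217e-02  9.85227090e+01] 0.06501340625263045 [ 0.45480066  1.04211716 -0.85573684] 3.95
oblong_top 0.83 [246. 173. 299. 203.] [661.9 -24.1  63.5] [662. -24.  65.] ((662.03515625, -24.01970863342285), (16.19835090637207, 59.80440139770508), 79.41954803466797)
oblong_unit 0.97 [250. 166. 302. 198.] [662.2 -23.9  63.5] [662. -24.  65.] ((661.9169921875, -23.9979305267334), (16.195138931274414, 58.669891357421875), 79.39741516113281)
thin_unit 0.72 [191. 103. 222. 128.] [577.   38.   63.3] [577.  38.  64.] ((577.0961303710938, 37.85265350341797), (12.834088325500488, 12.683448791503906), 9.159051895141602)
pipe_stub 0.78 [268.  94. 302. 129.] [660.9  53.9  60.3] [664.  53.  61.] ((661.0081787109375, 54.00543212890625), (31.88542366027832, 29.963171005249023), 45.090579986572266)
cone_unit 0.87 [125. 168. 166. 198.] [514.6 -46.9  61.3] [516. -46.  60.] ((514.6251831054688, -46.95204162597656), (21.810089111328125, 22.65465545654297), 55.336421966552734)
[(0.82, [273.5, 185.7], array([[661.71686962, -24.17286258,  64.81613955]])), (0.4, [276.1, 42.2], array([[640.63122399, 113.37889982,  65.41662252]]))]
```

View pics/w2.png

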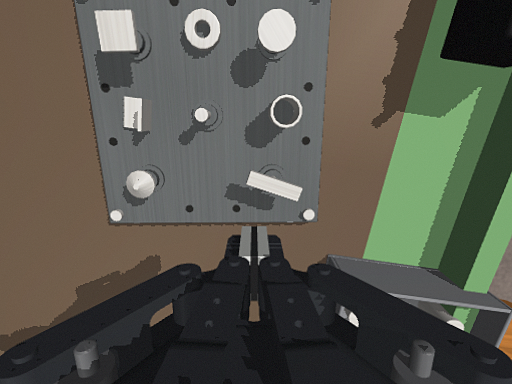

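The wrist view shows the oblong head at (273,186), slanted about -10° and well apart from the thin pin (202,114), the pipe stub (286,110) and the cone (140,184). Its centre is at (662,-24,65). I'll go to 10 mm above it.

servo_tool(
  commands=[
    {"tx": -0.25, "ty": 1.2, "tz": 1, "wx": 0, "wy": 0, "wz": 0, "hand": 0},
    {"tx": -0.5, "ty": 2.28, "tz": 3, "wx": 0, "wy": 0, "wz": 0, "hand": 0},
    {"tx": -0.5, "ty": 2.28, "tz": 6, "wx": 0, "wy": 0, "wz": 0, "hand": 0},
    {"tx": -0.5, "ty": 2.28, "tz": 9, "wx": 0, "wy": 0, "wz": 0, "hand": 0},
    {"tx": -0.5, "ty": 2.28, "tz": 11.5, "wx": 0, "wy": 0, "wz": 0, "hand": 0},
    {"tx": -0.5, "ty": 2.28, "tz": 13, "wx": 0, "wy": 0, "wz": 0, "hand": 0},
    {"tx": -0.5, "ty": 2.28, "tz": 13.6, "wx": 0, "wy": 0, "wz": 0, "hand": 0},
    {"tx": -0.5, "ty": 2.28, "tz": 13.6, "wx": 0, "wy": 0, "wz": 0, "hand": 0},
    {"tx": -0.5, "ty": 2.28, "tz": 13.6, "wx": 0, "wy": 0, "wz": 0, "hand": 0},
  ],
)

```text
clock: 5.42
ee_pos: [663.1, -24.0, 76.7]
tool_rot: [179.9, 0.0, 98.5]
ft_force: [0.4, -0.7, 0.9]
grip_width: -0.1
```

```bash
python3 look.py w3 ; python3 - <<'E'
import cv2
im=cv2.imread('pics/w3.png'); print(im.shape)
cv2.imwrite('pics/w3c.png',cv2.resize(im[130:330,130:400],None,fx=2.5,fy=2.5))
E
```

```text
[663.12713936 -24.02714693  76.67427011] [1.79872540e+02 3.23276450e-02 9.85367276e+01] -0.08409255916796617 [ 0.35126471 -0.70890879  0.87649082] 5.425
oblong_top 0.62 [200. 202. 298. 255.] [662.3 -23.9  71.2] [652. -21.  64.] ((662.2421875, -23.69066619873047), (16.986764907836914, 59.737789154052734), 80.6340560913086)
oblong_unit 0.97 [200. 187. 300. 254.] [661.7 -23.9  80.2] [653. -21.  64.] ((662.4591674804688, -22.548206329345703), (18.87378692626953, 59.82795715332031), 80.18569946289062)
thin_unit 0.86 [ 94.  82. 168. 129.] [577.2  37.9  63.1] [578.  38.  64.] ((576.986083984375, 38.1324348449707), (14.382411003112793, 13.198572158813477), 8.879034042358398)
pipe_stub 0.57 [241.  63. 299. 128.] [661.1  53.9  60.3] [662.  56.  61.] ((660.8883666992188, 53.929718017578125), (31.633928298950195, 31.97410774230957), 10.65443229675293)
cone_unit 0.97 [  0. 190.  76. 250.] [518.  -47.3  60.9] [519. -45.  59.] ((518.0921020507812, -47.279380798339844), (20.69546890258789, 25.55324935913086), 0.6842173933982849)
[(0.9, [247.4, 232.2], array([[659.4182038 , -13.59076896,  90.56708651]]))]
(384, 512, 3)
```

View pics/w3c.png

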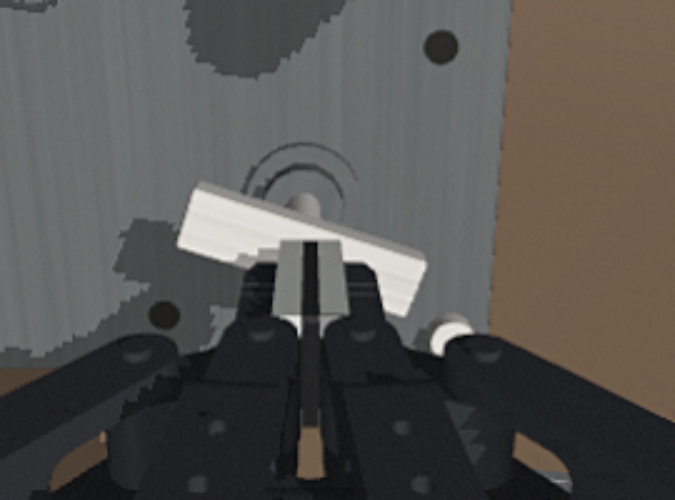

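The crop shows the shut fingertips over the middle of the head, and nothing else is near them. I'll press slowly.

servo_tool(
  commands=[
    {"tx": 0, "ty": 0, "tz": 0.5, "wx": 0, "wy": 0, "wz": 0, "hand": 0},
    {"tx": 0, "ty": 0, "tz": 0.9, "wx": 0, "wy": 0, "wz": 0, "hand": 0},
    {"tx": 0, "ty": 0, "tz": 1.2, "wx": 0, "wy": 0, "wz": 0, "hand": 0},
    {"tx": 0, "ty": 0, "tz": 1.5, "wx": 0, "wy": 0, "wz": 0, "hand": 0},
    {"tx": 0, "ty": 0, "tz": 1.8, "wx": 0, "wy": 0, "wz": 0, "hand": 0},
    {"tx": 0, "ty": 0, "tz": 2.1, "wx": 0, "wy": 0, "wz": 0, "hand": 0},
    {"tx": 0, "ty": 0, "tz": 2.2, "wx": 0, "wy": 0, "wz": 0, "hand": 0},
    {"tx": 0, "ty": 0, "tz": 2.2, "wx": 0, "wy": 0, "wz": 0, "hand": 0},
  ],
)

```text
clock: 6.78
ee_pos: [662.4, -23.9, 54.1]
tool_rot: [180.0, 0.0, 98.5]
ft_force: [-3.3, -0.2, 5.0]
grip_width: -0.2
```

```bash
python3 - <<'E'
from h import *
F=[];Z=[]
for i in range(3):
    st=read_state(); im,d=camera('wrist'); F.append(st['ft_force'][2]);Z.append(st['ee_pos'][2])
    r=sil('wrist','oblong_top',d,st)
    if r:
        P=r[2];P=P[(np.hypot(P[:,0]-662,P[:,1]+24)<32)&(np.abs(P[:,0]-663)>14)]; P=P[(P[:,2]<68)&(P[:,2]>40)]; print(np.percentile(P[:,2],[10,50,90]),len(P))
print(F,Z,st['clock'])
cv2.imwrite('pics/w4.png',im[:,:,::-1])
E
```

```text
[51.42664814 53.39693406 54.17567671] 1395
[51.02936477 53.35560883 54.22584167] 1428
[51.05972743 53.34847286 54.17869513] 1418
[np.float64(5.043415319598974), np.float64(5.847489244829617), np.float64(5.345052650184176)] [np.float64(54.06059599061821), np.float64(54.06364327641571), np.float64(54.03310982816634)] 6.975
```

The head is down about 11 mm with about 5.4 N, as the spring predicts. I'll finish the hold, then lift away.

servo_tool(
  commands=[
    {"tx": 0, "ty": 0, "tz": 0, "wx": 0, "wy": 0, "wz": 0, "hand": 0},
    {"tx": 0, "ty": 0, "tz": 0, "wx": 0, "wy": 0, "wz": 0, "hand": 0},
    {"tx": 0, "ty": 0, "tz": 0, "wx": 0, "wy": 0, "wz": 0, "hand": 0},
    {"tx": 0, "ty": 0, "tz": 0, "wx": 0, "wy": 0, "wz": 0, "hand": 0},
    {"tx": 0, "ty": 0, "tz": 0, "wx": 0, "wy": 0, "wz": 0, "hand": 0},
    {"tx": 0, "ty": 0, "tz": 0, "wx": 0, "wy": 0, "wz": 0, "hand": 0},
    {"tx": 0, "ty": 0, "tz": -0.4, "wx": 0, "wy": 0, "wz": 0, "hand": 0},
    {"tx": 0, "ty": 0, "tz": -0.9, "wx": 0, "wy": 0, "wz": 0, "hand": 0},
    {"tx": 0, "ty": 0, "tz": -1.5, "wx": 0, "wy": 0, "wz": 0, "hand": 0},
    {"tx": 0, "ty": 0, "tz": -3, "wx": 0, "wy": 0, "wz": 0, "hand": 0},
    {"tx": 0, "ty": 0, "tz": -6, "wx": 0, "wy": 0, "wz": 0, "hand": 0},
    {"tx": 0, "ty": 0, "tz": -9, "wx": 0, "wy": 0, "wz": 0, "hand": 0},
    {"tx": 0, "ty": 0, "tz": -12, "wx": 0, "wy": 0, "wz": 0, "hand": 0},
    {"tx": 0, "ty": 0, "tz": -14.5, "wx": 0, "wy": 0, "wz": 0, "hand": 0},
    {"tx": 0, "ty": 0, "tz": -15.5, "wx": 0, "wy": 0, "wz": 0, "hand": 0},
    {"tx": 0, "ty": 0, "tz": -15.5, "wx": 0, "wy": 0, "wz": 0, "hand": 0},
    {"tx": 0, "ty": 0, "tz": -15.5, "wx": 0, "wy": 0, "wz": 0, "hand": 0},
  ],
)

```text
clock: 9.2
ee_pos: [661.8, -23.9, 207.7]
tool_rot: [-179.9, -0.0, 98.5]
ft_force: [1.2, -0.7, -0.3]
grip_width: -0.1
```

```bash
python3 look.py w5
```

```text
[661.81715773 -23.86322529 207.72309201] [-1.79914757e+02 -3.28526120e-02  9.85384235e+01] -0.06464978171702117 [ 1.19254554 -0.70331057 -0.3363105 ] 9.2
oblong_top 0.74 [226. 165. 279. 196.] [662.1 -23.9  63.5] [662. -24.  64.] ((662.0618896484375, -24.04520034790039), (16.064910888671875, 59.69435501098633), 79.64690399169922)
oblong_unit 0.69 [225. 158. 283. 194.] [662.5 -24.1  63.4] [662. -24.  64.] ((662.2071533203125, -24.071704864501953), (16.064916610717773, 59.31278991699219), 79.64692687988281)
thin_unit 0.82 [169.  95. 202. 125.] [577.6  38.   62.9] [578.  38.  64.] ((577.5196533203125, 38.10161209106445), (12.236050605773926, 13.272058486938477), 5.452552318572998)
pipe_stub 0.56 [248.  88. 280. 124.] [661.   54.1  60.7] [662.  55.  62.] ((660.9915161132812, 54.09757614135742), (31.22528648376465, 31.444093704223633), 8.138423919677734)
cone_unit 0.87 [104. 160. 147. 194.] [515.  -46.6  61.7] [517. -46.  60.] ((515.1536254882812, -46.23651885986328), (23.499149322509766, 22.377479553222656), 57.50673294067383)
[(0.75, [251.1, 180.7], array([[659.81390277, -22.95872312,  65.1628166 ]])), (0.54, [130.5, 174.6], array([[527.89230159, -38.88845105,  52.75517505]])), (0.44, [262.9, 106.6], array([[661.51629126,  54.71134001,  19.23399338]]))]
```

View pics/w5.png

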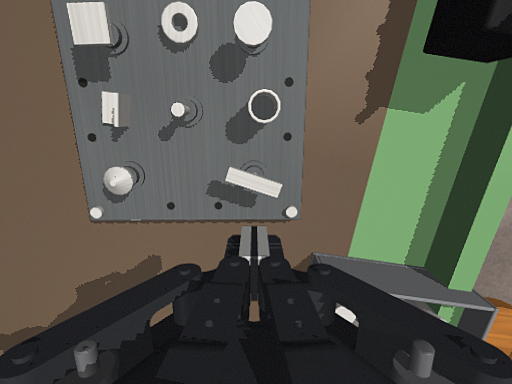

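The oblong head at (253,181) is back up at z of about 64–65, and all the other pins and parts look unmoved. I'm handing in.

```bash
python3 -c "
from bench import *
print(hand_in())"
```

```text
the job is handed in; nothing more can be done
None
```

The oblong-headed pin isn't jammed: it went down freely on its spring and came back up. I pressed the middle of its head with the shut fingertips to about 11 mm of its 14 mm travel. I held it there for a little over a second, then withdrew straight up to about 140 mm above it. The job is handed in, and the robot clock stood at 9.2 s before that, against the 29 s limit.

- **While pressed:** the head measured z of about 53.5 mm, down from about 65 mm. The force was 5.0–5.8 N, which matches the spring at that depth.
- **After release:** the head was back at about 64–65 mm, and the vertical force was near zero.
- **Other pins and parts:** the thin pin, cone pin and pipe stub measured within about 1 mm of their earlier positions. The square and disc pins, flange and angle cleat looked unmoved in the wrist picture. I didn't look at the tools on the bench again, but the arm never went near them.
- **Errors and disagreements:** my first move call was refused for missing keys and moved nothing. In the first top picture the networks mistook the oblong pin for the disc pin and the square pin for the thin pin. The other views settled which was which. During the press there was a sideways force reading of about 3 N, probably friction.

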